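Fit the rinse head to the quick coupler of the bowl-rinsing outlet

TASK

Fit the domed rinse head to the upright quick coupler of the bowl-rinsing outlet: first pull the coupler's sleeve back (down) until it catches and stays back, then take the domed head from the rack and press its plug straight down into the coupler, gently and without ever forcing it, until it is fully home and the sleeve springs forward and locks it. Let go, and leave the other fittings, the bowl and the scraper where they are.

Things in the scene. Friction and masses are not known exactly. Their poses are not given: they have to be found in the camera images.
- outlet: the bowl-rinsing outlet, bolted down: 90 mm round deck flange, ball valve (flat black lever along the outlet's +y, 24 mm high), then a clamped, height-adjustable riser with an upright quick coupler on top, its mouth facing up 107 to 141 mm above the table and up to 3 mm off the flange's axis. Origin at the flange's centre on the table, z up. The rinse head must never load it with over 55 N (all contacts added)
- sleeve (a joint): travel of the coupler's sliding sleeve, m: 0 = forward (up), 0.011 = fully back (down); spring 5 N, 7 N at the end. The sleeve is round: a barrel 44 mm across from 2.5 to 22.5 mm below the mouth, then a 49 mm lip 7 mm high. With no plug in, pulled past 0.0085 it catches and, let go, stays at about 0.0075. While forward, it keeps locking balls in the bore that stop a plug 11 mm below the mouth
- valve (a joint): travel of the sprung valve in the coupler's bore, m, positive pressed down: 0 at the start, -0.008 (9 mm below the mouth) once the sleeve is caught back, 0.009 with the rinse head locked in. Pressing it takes 6 N, 11 N when fully home, plus rubbing on the balls. Bore 23.6 mm wide, with a 2.4 mm 45 degree lead-in; the coupler's body is 32 mm across at the mouth
- rinse_head: the head to fit: plain steel, 85 mm tall, 0.14 to 0.28 kg. Plug 22 mm across with a chamfered tip and a groove, then a 34 mm wide hexagon 28 to 34 mm above the tip, then a round grip and a dome with spray holes. Origin: centre of the plug's tip, z up to the dome. It hangs by its hexagon in one of the rack's three holes, tip 12 mm above the table
- head_grip (a point): on the rinse head's axis in the middle of its smooth round grip, 52 mm above the plug's tip; the grip is 30 mm across, from 34 to 70 mm above the tip. With the sleeve caught back, a plug pushed home until its hexagon meets the mouth (tip 28 mm below it) trips the catch in the last 1.5 mm: the sleeve springs to 0 and locks it. Let go, the valve lifts it about 2 mm against the lock
- rack: white plastic drain rack, fixed: block 90 mm (x) by 250 mm (y) by 40 mm high, with three 25 mm holes 82 mm apart in a row along its y axis, one fitting in each. Origin under its centre
- jet: another fitting in the rack, to be left there: same plug and hexagon, but an 18 mm thick stem tapering to an 8 mm tip, 96 mm tall in all; origin at its plug's tip
- blank: another fitting in the rack, to be left there: same plug and hexagon, with a flat round knob 34 mm across, 56 mm tall in all; origin at its plug's tip
- bowl: steel bowl, 150 mm across and 60 mm high, standing on the table; origin under its centre
- scraper: spatula with wooden handle, 200 mm long, lying on the table along its x; origin below its middle

How it is judged:
By the outcome, as a careful person would: the job done as asked, in the order asked, and still so for the second after the job is handed in, with the robot touching nothing.
It also fails if it takes over 61 s, if anything falls off the work surface, if the arm or the gripper's body presses on something with over 40 N, if the wrist force passes 120 N, or if a joint passes its speed limit or range.

ROBOT

A 7-joint arm with a two-finger parallel gripper is mounted at the origin on the work surface. World frame = base frame: x ahead of the robot, y to its left, z up, the work surface at z = 0. Lengths are in m, angles in degrees, forces in N, time in s.
With the tool pointing down it reaches from about 0.4 to 0.925 m from the base axis. Payload 4.1 kg.
Tool frame: the origin (TCP) lies midway between the tips of the shut fingers; the grasp point (between the pads) lies tcp_to_grasp behind it (tcp_to_grasp is the distance from the TCP to the grasp point, in m); z points along the fingers, y is the direction in which the jaws open and shut (so a half turn about z gives the same grasp; the last joint's range is limited). The gripper opens to 85 mm and grips with 20 to 120 N. Pads are 22 mm wide; open, the fingers measure 114 mm over their backs; the gripper's body (76 mm by 85 mm) begins 54 mm behind the grasp point. The pads swing forward as they close: fully open they stand 13 mm farther back than shut.
Start: joints at [-82.048, 22.827, 2.584, 88.041, -1.071, 69.15, -2.905], TCP at [0.153, 0.632, 0.231] pointing down, gripper open.
Joint ranges: [-161.44, 161.44], [-28.35, 127.94], [-78.24, 83.42], [0, 140.83], [-78.03, 258.03], [13.02, 114.36], [-168.23, 168.23]. Speed limits (degrees/s): [147.25, 147.25, 180, 180, 180, 180, 180].

INTERFACE

Orientations are given as a 3x3 rotation matrix whose columns are the frame's x, y, z axes.
In Python, from bench import sense, camera, camera_model, job_done, tcp_to_grasp gives the robot as it stands.
- The arm moves only by the tool arm_command, never from a script. Its argument "steps" is a list of rows, each an object with "gripper": the closure, from 0 (fully open) to 1 (shut); "translation": the shift along the tool's x, y, z in m, a list of three; "angular": the turn, a rotation vector about the tool's x, y, z in degrees, a list of three. A call has 1 to 20 rows; each row is the pose to reach, as a shift and turn from the pose commanded when the call began, along the tool's axes at that moment; what a row does not reach only later rows make up. A row lasts 1/12 s, in which the tool goes at most 41.7 mm and 7.16 degrees, less where a joint would pass 70% of its speed; a pose out of reach is approached as far as the arm can. A call with a gripper value outside its range is refused whole. The fingers move at their own pace and stop on an object; the grip force is fixed at half the most. Time passes only in rows, so rows that repeat a pose let the fingers close. It gives the time, the measured TCP pose, the force and the opening at its end, in the units of the state.
- sense(): the state, without advancing time (a new reading comes with each control period).
- camera(name): name is "side" or "top" or "wrist"; returns the picture (384x512x3 uint8, red, green, blue); there is no depth.
- camera_model(name): a dict with "K" (3x3 intrinsics, pixels), "pose" (4x4, takes a point from camera to world coordinates); the wrist camera has in their place "tool_from_camera" (4x4, takes a point from camera to tool coordinates, whose origin is the TCP and whose axes are the flange's). Camera axes: x right, y up, looking along -z (the intrinsics and any distortion apply to the point x, -y, -z); pixel columns grow to the right and rows downward; lengths in m; the calibration is good to about 2 mm. A picture is of the moment at which its call begins: read the wrist's pose just before it. camera_model takes no time and is no camera call.
- job_done(): hands the job in, once; it reports no verdict.
The state is a dict: "time": time; "joint_positions": joint angles; "joint_vel": joint speeds; "tau": joint torques, N m; "tcp_pos": TCP position; "tcp_rot": TCP orientation; "wrist_force": force on the tool from outside, world axes, zero at the start; "ft_torque": the same for the moment, N m; "width": finger opening in m.
Only numpy, scipy, OpenCV 4.12 (cv2) and the standard library are available. Lean on these libraries where they do the work, as an engineer would, in place of code of your own. Each camera call takes 0.05 s, during which the arm holds its last target. There are 200 camera calls.

## Working session

There is one attempt and no reset: what is moved stays moved. The work goes in short steps, Python scripts to look and compute and a tool call to move; the robot and the scene stay as the last step left them, time stands still between calls to the robot, and variables do not carry over. Pictures are saved under pics/ and viewed, about 8 in all and at most 12, crops included, and the job is handed in when it is done.

Besides the shell and the picture viewer there is one more tool, called after "Call:" as name(argument=value, ...), one argument or row to a line, values as JSON. arm_command: Moves the arm, as the interface text tells. Its arguments: {"type":"object","properties":{"steps":{"type":"array"}},"required":["steps"]}

```bash
ls; mkdir -p pics; cat > h.py <<'E'
import numpy as np, cv2
from bench import sense, camera, camera_model, job_done, tcp_to_grasp
def cam(name):
    m=camera_model(name)
    if 'pose' in m: T=np.array(m['pose'])
    else:
        s=sense(); W=np.eye(4); W[:3,:3]=s['tcp_rot']; W[:3,3]=s['tcp_pos']; T=W@np.array(m['tool_from_camera'])
    return np.array(m['K']),T,m
def ray(K,T,u,v):
    d=np.array([(u-K[0,2])/K[0,0],-(v-K[1,2])/K[1,1],-1.]); return T[:3,3],T[:3,:3]@d
def atz(K,T,u,v,z):
    o,d=ray(K,T,u,v); return o+d*(z-o[2])/d[2]
def proj(K,T,p):
    q=T[:3,:3].T@(np.array(p)-T[:3,3]); return K[0,2]+K[0,0]*q[0]/-q[2], K[1,2]+K[1,1]*-q[1]/-q[2]
def save(name,fn,crop=None,k=1):
    im=camera(name)
    np.save('pics/'+fn+'.npy',im)
    im=im[:,:,::-1]
    if crop: im=im[crop[1]:crop[3],crop[0]:crop[2]]
    cv2.imwrite('pics/'+fn+'.png',cv2.resize(im,None,fx=k,fy=k,interpolation=cv2.INTER_CUBIC))
E
python3 - <<'E'
from h import *
np.set_printoptions(precision=4,suppress=True)
s=sense(); print(s); print(tcp_to_grasp if not callable(tcp_to_grasp) else tcp_to_grasp())
for n in('top','side','wrist'): print(n,camera_model(n))
save('top','top0'); save('side','side0')
# top as is, 
E
```

```text
pics
{'time': 0.0, 'joint_positions': array([-82.048 ,  22.8727,   2.5797,  88.1144,  -1.0708,  69.1486,
        -2.9029]), 'joint_vel': array([ 0.0126, -0.0189,  0.0075, -0.0323, -0.0377,  0.0757,  0.0074]), 'tau': array([ -0.0002, -47.5136,   1.3651, -25.422 ,   0.0117,   0.0096,
         0.    ]), 'tcp_pos': array([0.1529, 0.6311, 0.2303]), 'tcp_rot': array([[-0.9719,  0.2354, -0.0003],
       [ 0.2354,  0.9719, -0.0019],
       [-0.0001, -0.0019, -1.    ]]), 'wrist_force': array([-0.536 , -0.8038,  0.0698]), 'ft_torque': array([-0.0532, -0.0192, -0.0093]), 'width': 0.08502025611948873}
0.0187
top {'K': array([[494.7974,   0.    , 257.8512],
       [  0.    , 494.7974, 195.1893],
       [  0.    ,   0.    ,   1.    ]]), 'pose': array([[ 0.005 ,  0.9979, -0.0652,  0.5576],
       [-0.9999,  0.0042, -0.0119,  0.0234],
       [-0.0116,  0.0653,  0.9978,  1.323 ],
       [ 0.    ,  0.    ,  0.    ,  1.    ]])}
side {'K': array([[349.1093,   0.    , 256.1432],
       [  0.    , 349.1093, 196.0756],
       [  0.    ,   0.    ,   1.    ]]), 'pose': array([[-0.9767,  0.1174, -0.1799,  0.4719],
       [-0.2137, -0.6153,  0.7588,  0.648 ],
       [-0.0216,  0.7795,  0.626 ,  0.6095],
       [ 0.    ,  0.    ,  0.    ,  1.    ]])}
wrist {'K': array([[277.8362,   0.    , 250.819 ],
       [  0.    , 277.8362, 190.1793],
       [  0.    ,   0.    ,   1.    ]]), 'tool_from_camera': array([[-0.0002,  0.95  ,  0.3123,  0.0797],
       [ 1.    , -0.0001,  0.001 , -0.0004],
       [ 0.001 ,  0.3123, -0.95  , -0.144 ],
       [ 0.    ,  0.    ,  0.    ,  1.    ]])}
```

View pics/top0.png

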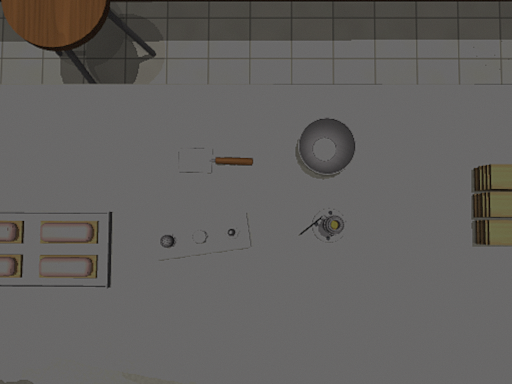

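View pics/side0.png

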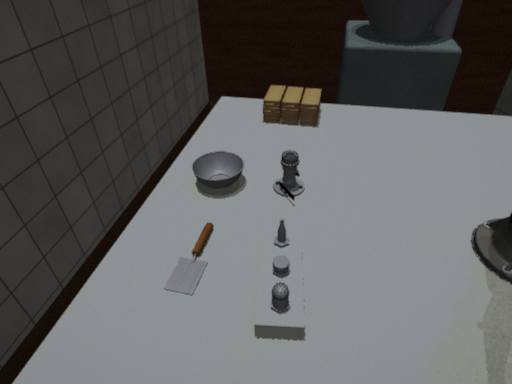

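Top: domed head at about (167,241), blank (200,237), jet (231,232), coupler mouth about (334,225). Side: domed head (281,292), coupler mouth (290,156). Next, one enlarged composite.

```bash
python3 - <<'E'
from h import *
t=np.load('pics/top0.npy')[:,:,::-1]; s=np.load('pics/side0.npy')[:,:,::-1]
def c(im,x,y): # 50x37 -> x8 = 400x296
    a=im[y:y+37,x:x+50]; a=cv2.resize(a,None,fx=8,fy=8,interpolation=cv2.INTER_CUBIC); return cv2.convertScaleAbs(a,alpha=1.9)
o=np.vstack([np.hstack([c(t,308,207),c(s,265,145)]),np.hstack([c(t,143,223),c(s,256,275)])])
cv2.imwrite('pics/z1.png',o)
E
```

```text
(no output)
```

View pics/z1.png

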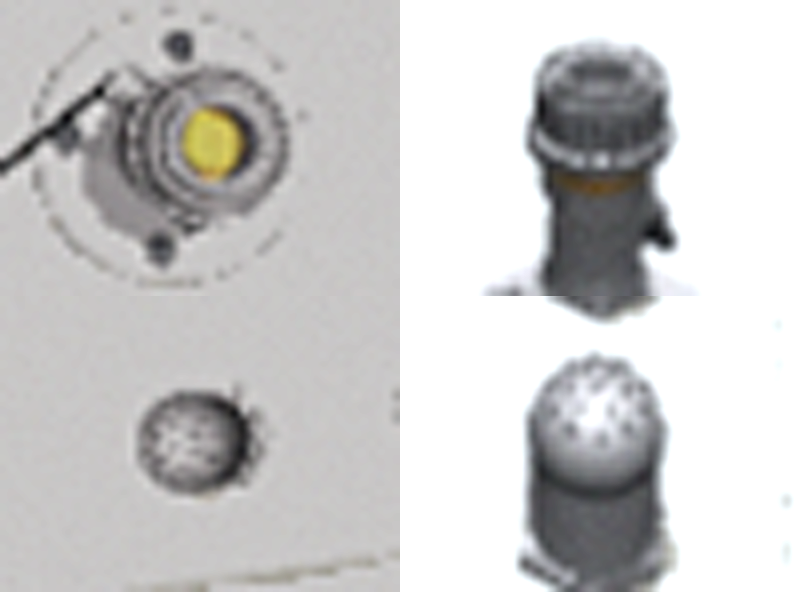

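Zoom: bore centre is top (335.1,224.8) / side (290.4,154); flange centre top (329.1,225.2); dome sphere centre top (167.1,241.2) / side (280.6,291).

```bash
cat >> h.py <<'E'
def tri(*rs):
    A=0;b=0
    for o,d in rs:
        d=d/np.linalg.norm(d);P=np.eye(3)-np.outer(d,d);A=A+P;b=b+P@o
    p=np.linalg.solve(A,b)
    return p,[np.linalg.norm((np.eye(3)-np.outer(d,d)/(d@d))@(p-o)) for o,d in rs]
E
python3 - <<'E'
from h import *
np.set_printoptions(precision=4,suppress=True)
K,T,_=cam('top');Ks,Ts,_=cam('side')
m=tri(ray(K,T,335.1,224.8),ray(Ks,Ts,290.4,154)); print('mouth',m)
print('flange',atz(K,T,329.1,225.25,0.005))
h=tri(ray(K,T,167.1,241.2),ray(Ks,Ts,280.6,291)); print('head',h, atz(K,T,167.1,241.2,.082))
print('blank',atz(K,T,200,237,.068),'jet',atz(K,T,231,232,.108))
print('bowl',atz(K,T,327,147,.06)); print(sense()['joint_vel'],sense()['time'])
E
```

```text
mouth (array([ 0.5645, -0.1514,  0.1092]), [np.float64(0.0007053595959680802), np.float64(0.0007053595959681766)])
flange [ 0.5646 -0.1505  0.005 ]
head (array([0.5222, 0.2653, 0.0796]), [np.float64(9.956317964423857e-05), np.float64(9.956317964424147e-05)]) [0.5224 0.2648 0.082 ]
blank [0.533  0.1843 0.068 ] jet [0.5464 0.1032 0.108 ]
bowl [ 0.7651 -0.1387  0.06  ]
[ 0.0725 -0.1145  0.0652 -0.1058 -0.0866 -0.047   0.0947] 0.1
```

Call:
arm_command(
  steps=[
    {"gripper": 0, "translation": [-0.034, -0.023, 0], "angular": [0, 0, 3]},
    {"gripper": 0, "translation": [-0.068, -0.046, 0], "angular": [0, 0, 9]},
    {"gripper": 0, "translation": [-0.102, -0.069, 0], "angular": [0, 0, 15]},
    {"gripper": 0, "translation": [-0.136, -0.092, 0], "angular": [0, 0, 21]},
    {"gripper": 0, "translation": [-0.17, -0.115, 0], "angular": [0, 0, 27]},
    {"gripper": 0, "translation": [-0.204, -0.138, 0], "angular": [0, 0, 33]},
    {"gripper": 0, "translation": [-0.238, -0.161, 0], "angular": [0, 0, 39]},
    {"gripper": 0, "translation": [-0.272, -0.184, 0], "angular": [0, 0, 45]},
    {"gripper": 0, "translation": [-0.306, -0.207, 0], "angular": [0, 0, 51]},
    {"gripper": 0, "translation": [-0.338, -0.232, 0], "angular": [0, 0, 57]},
    {"gripper": 0, "translation": [-0.365, -0.262, 0], "angular": [0, 0, 63]},
    {"gripper": 0, "translation": [-0.385, -0.297, 0], "angular": [0, 0, 68]},
    {"gripper": 0, "translation": [-0.405, -0.332, 0], "angular": [0, 0, 68]},
    {"gripper": 0, "translation": [-0.425, -0.367, 0], "angular": [0, 0, 68]},
    {"gripper": 0, "translation": [-0.445, -0.402, 0], "angular": [0, 0, 68]},
    {"gripper": 0, "translation": [-0.465, -0.437, 0], "angular": [0, 0, 68]},
    {"gripper": 0, "translation": [-0.485, -0.472, 0], "angular": [0, 0, 68]},
    {"gripper": 0, "translation": [-0.503, -0.507, 0], "angular": [0, 0, 68]},
    {"gripper": 0, "translation": [-0.521, -0.541, 0], "angular": [0, 0, 68]},
    {"gripper": 0, "translation": [-0.539, -0.575, 0], "angular": [0, 0, 68]},
  ],
)

```text
time: 1.77
tcp_pos: [0.5413, -0.0558, 0.2311]
tcp_rot: [[-0.146, 0.989, -0.0], [0.989, 0.146, 0.0], [0.001, -0.0, -1.0]]
wrist_force: [0.0, -0.4, 0.1]
width: 0.0859
```

Call:
arm_command(
  steps=[
    {"gripper": 0, "translation": [-0.033, 0.003, 0], "angular": [0, 0, 0]},
    {"gripper": 0, "translation": [-0.066, 0.006, 0], "angular": [0, 0, 0]},
    {"gripper": 0, "translation": [-0.09, 0.008, 0], "angular": [0, 0, 0]},
    {"gripper": 0, "translation": [-0.098, 0.009, 0], "angular": [0, 0, 0]},
    {"gripper": 0, "translation": [-0.098, 0.009, 0], "angular": [0, 0, 0]},
    {"gripper": 0, "translation": [-0.098, 0.009, 0], "angular": [0, 0, 0]},
  ],
)

```text
time: 2.27
tcp_pos: [0.5645, -0.1485, 0.2308]
tcp_rot: [[-0.146, 0.989, -0.001], [0.989, 0.146, 0.001], [0.002, -0.001, -1.0]]
wrist_force: [0.5, 0.4, -0.5]
width: 0.0851
```

```bash
python3 - <<'E'
from h import *
K,T,_=cam('wrist'); s=sense(); print(s['tcp_pos'],proj(K,T,[.5645,-.1514,.1092]))
save('wrist','w1',(130,100,390,295),3)
E
```

```text
[ 0.56447125 -0.14847487  0.23076582] (np.float64(250.4072768748808), np.float64(185.59584134028407))
```

View pics/w1.png

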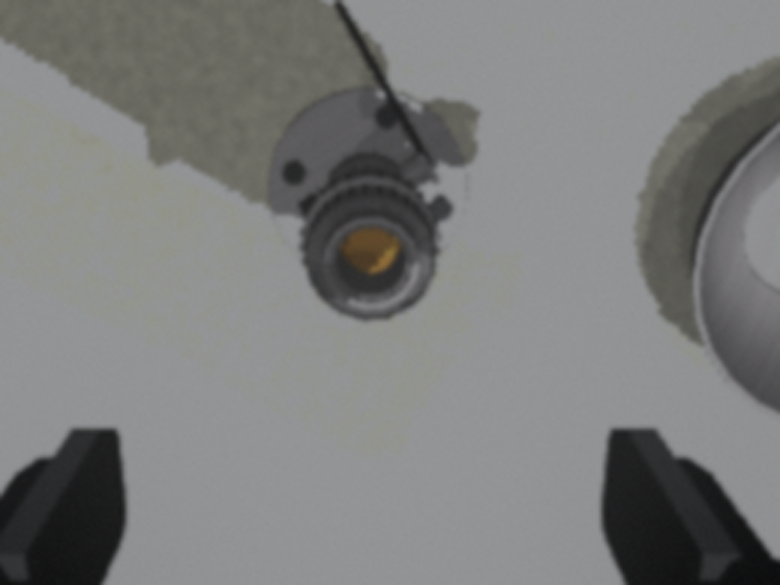

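Mouth ring centre in the wrist view is (253.3,187.5); outer diameter 32 px, which matches the expected range.

```bash
python3 - <<'E'
from h import *
np.set_printoptions(precision=4,suppress=True)
K,T,_=cam('top');Ks,Ts,_=cam('side');Kw,Tw,_=cam('wrist')
r=[ray(K,T,335.1,224.8),ray(Ks,Ts,290.4,154),ray(Kw,Tw,253.3,187.5)]
print(tri(*r)); print(tri(r[0],r[2]),tri(r[1],r[2])); print(atz(Kw,Tw,253.3,187.5,.110))
E
```

```text
(array([ 0.5656, -0.1517,  0.1092]), [np.float64(0.0005077238145142112), np.float64(0.0017854238621960305), np.float64(0.0021967932990577532)])
(array([ 0.5663, -0.15  ,  0.1165]), [np.float64(0.0011692076723284009), np.float64(0.0011692076723284703)]) (array([ 0.5659, -0.1522,  0.1087]), [np.float64(0.0019699175579613497), np.float64(0.001969917557961325)])
[ 0.5678 -0.1517  0.11  ]
```

Call:
arm_command(
  steps=[
    {"gripper": 0.1, "translation": [-0.001, 0.0005, 0.025], "angular": [0, 0, 0]},
    {"gripper": 0.2, "translation": [-0.003, 0.001, 0.055], "angular": [0, 0, 0]},
    {"gripper": 0.2, "translation": [-0.003, 0.001, 0.085], "angular": [0, 0, 0]},
    {"gripper": 0.2, "translation": [-0.003, 0.001, 0.11], "angular": [0, 0, 0]},
    {"gripper": 0.2, "translation": [-0.003, 0.001, 0.13], "angular": [0, 0, 0]},
    {"gripper": 0.2, "translation": [-0.003, 0.001, 0.141], "angular": [0, 0, 0]},
    {"gripper": 0.2, "translation": [-0.003, 0.001, 0.141], "angular": [0, 0, 0]},
    {"gripper": 0.2, "translation": [-0.003, 0.001, 0.141], "angular": [0, 0, 0]},
  ],
)

```text
time: 2.98
tcp_pos: [0.5664, -0.1511, 0.0905]
tcp_rot: [[-0.148, 0.989, -0.0], [0.989, 0.148, 0.001], [0.001, 0.0, -1.0]]
wrist_force: [0.2, -0.1, 0.0]
width: 0.0683
```

Straddling with no contact; close gradually.

Call:
arm_command(
  steps=[
    {"gripper": 0.3, "translation": [0, 0, 0], "angular": [0, 0, 0]},
    {"gripper": 0.35, "translation": [0, 0, 0], "angular": [0, 0, 0]},
    {"gripper": 0.4, "translation": [0, 0, 0], "angular": [0, 0, 0]},
    {"gripper": 0.45, "translation": [0, 0, 0], "angular": [0, 0, 0]},
    {"gripper": 0.5, "translation": [0, 0, 0], "angular": [0, 0, 0]},
    {"gripper": 0.55, "translation": [0, 0, 0], "angular": [0, 0, 0]},
    {"gripper": 0.6, "translation": [0, 0, 0], "angular": [0, 0, 0]},
    {"gripper": 0.6, "translation": [0, 0, 0], "angular": [0, 0, 0]},
    {"gripper": 0.6, "translation": [0, 0, 0], "angular": [0, 0, 0]},
  ],
)

```text
time: 3.73
tcp_pos: [0.5672, -0.1525, 0.091]
tcp_rot: [[-0.146, 0.989, 0.002], [0.989, 0.146, -0.0], [-0.0, 0.002, -1.0]]
wrist_force: [2.2, 1.0, 5.5]
width: 0.0425
```

Call:
arm_command(
  steps=[
    {"gripper": 0.7, "translation": [0, 0, 0.001], "angular": [0, 0, 0]},
    {"gripper": 0.7, "translation": [0, 0, 0.0025], "angular": [0, 0, 0]},
    {"gripper": 0.7, "translation": [0, 0, 0.004], "angular": [0, 0, 0]},
    {"gripper": 0.7, "translation": [0, 0, 0.0055], "angular": [0, 0, 0]},
    {"gripper": 0.7, "translation": [0, 0, 0.007], "angular": [0, 0, 0]},
    {"gripper": 0.7, "translation": [0, 0, 0.008], "angular": [0, 0, 0]},
    {"gripper": 0.7, "translation": [0, 0, 0.009], "angular": [0, 0, 0]},
    {"gripper": 0.7, "translation": [0, 0, 0.009], "angular": [0, 0, 0]},
  ],
)

```text
time: 4.4
tcp_pos: [0.5671, -0.1524, 0.0816]
tcp_rot: [[-0.146, 0.989, 0.002], [0.989, 0.146, 0.0], [-0.0, 0.002, -1.0]]
wrist_force: [2.7, 2.3, 6.3]
width: 0.0424
```

Call:
arm_command(
  steps=[
    {"gripper": 0.7, "translation": [0, 0, 0.0007], "angular": [0, 0, 0]},
    {"gripper": 0.7, "translation": [0, 0, 0.0014], "angular": [0, 0, 0]},
    {"gripper": 0.7, "translation": [0, 0, 0.002], "angular": [0, 0, 0]},
    {"gripper": 0.7, "translation": [0, 0, 0.002], "angular": [0, 0, 0]},
  ],
)

```text
time: 4.73
tcp_pos: [0.5671, -0.1524, 0.0805]
tcp_rot: [[-0.146, 0.989, 0.002], [0.989, 0.146, 0.001], [0.0, 0.002, -1.0]]
wrist_force: [-0.0, 2.1, 10.0]
width: 0.0423
```

Call:
arm_command(
  steps=[
    {"gripper": 0.7, "translation": [0, 0, -0.001], "angular": [0, 0, 0]},
    {"gripper": 0.7, "translation": [0, 0, -0.0025], "angular": [0, 0, 0]},
    {"gripper": 0.45, "translation": [0, 0, -0.0025], "angular": [0, 0, 0]},
    {"gripper": 0.3, "translation": [0, 0, -0.0025], "angular": [0, 0, 0]},
    {"gripper": 0.2, "translation": [0, 0, -0.0025], "angular": [0, 0, 0]},
    {"gripper": 0.15, "translation": [0, 0, -0.0025], "angular": [0, 0, 0]},
    {"gripper": 0.1, "translation": [0, 0, -0.01], "angular": [0, 0, 0]},
    {"gripper": 0.1, "translation": [0, 0, -0.03], "angular": [0, 0, 0]},
    {"gripper": 0.1, "translation": [0, 0, -0.06], "angular": [0, 0, 0]},
    {"gripper": 0.1, "translation": [0, 0, -0.095], "angular": [0, 0, 0]},
    {"gripper": 0.1, "translation": [0, 0, -0.13], "angular": [0, 0, 0]},
    {"gripper": 0.1, "translation": [0, 0, -0.15], "angular": [0, 0, 0]},
    {"gripper": 0.1, "translation": [0, 0, -0.15], "angular": [0, 0, 0]},
  ],
)

```text
time: 5.82
tcp_pos: [0.5689, -0.154, 0.2349]
tcp_rot: [[-0.145, 0.989, 0.01], [0.989, 0.145, -0.001], [-0.003, 0.009, -1.0]]
wrist_force: [0.7, -1.6, -0.5]
width: 0.0766
```

```bash
python3 - <<'E'
from h import *
s=sense(); print(s['tcp_pos'],s['width'],s['wrist_force'])
save('wrist','w2'); save('side','s2')
a=np.load('pics/w2.npy')[120:260,160:340,::-1]; b=np.load('pics/s2.npy')[140:210,255:345,::-1]
o=np.hstack([cv2.resize(a,(400,311),interpolation=2),cv2.convertScaleAbs(cv2.resize(b,(400,311),interpolation=2),alpha=1.7)])
cv2.imwrite('pics/z2.png',o)
E
```

```text
[ 0.5688506  -0.15400125  0.23493171] 0.07662822593948458 [ 0.68802232 -1.58582686 -0.47759876]
```

View pics/z2.png

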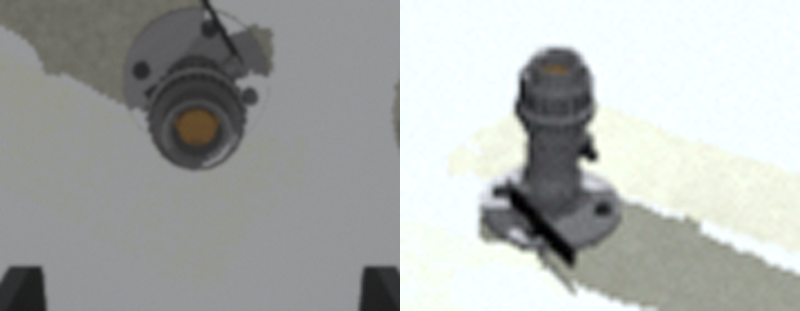

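Sleeve stays back: the body protrudes and the orange valve has risen near the mouth. Now to the head.

Call:
arm_command(
  steps=[
    {"gripper": 0.1, "translation": [0.02, 0.001, 0], "angular": [0, 0, 0]},
    {"gripper": 0.1, "translation": [0.055, 0.002, 0], "angular": [0, 0, 0]},
    {"gripper": 0.1, "translation": [0.094, 0.004, 0], "angular": [0, 0, 0]},
    {"gripper": 0.1, "translation": [0.133, 0.006, 0], "angular": [0, 0, 0]},
    {"gripper": 0.1, "translation": [0.172, 0.007, 0], "angular": [0, 0, 0]},
    {"gripper": 0.1, "translation": [0.211, 0.009, 0], "angular": [0, 0, 0]},
    {"gripper": 0.1, "translation": [0.25, 0.01, 0], "angular": [0, 0, 0]},
    {"gripper": 0.1, "translation": [0.289, 0.012, 0], "angular": [0, 0, 0]},
    {"gripper": 0.1, "translation": [0.328, 0.014, 0.005], "angular": [0, 0, 0]},
    {"gripper": 0.1, "translation": [0.365, 0.0155, 0.012], "angular": [0, 0, 0]},
    {"gripper": 0.1, "translation": [0.395, 0.0165, 0.02], "angular": [0, 0, 0]},
    {"gripper": 0.1, "translation": [0.412, 0.017, 0.027], "angular": [0, 0, 0]},
    {"gripper": 0.1, "translation": [0.418, 0.0173, 0.03], "angular": [0, 0, 0]},
    {"gripper": 0.1, "translation": [0.418, 0.0173, 0.03], "angular": [0, 0, 0]},
    {"gripper": 0.1, "translation": [0.418, 0.0173, 0.03], "angular": [0, 0, 0]},
    {"gripper": 0.1, "translation": [0.418, 0.0173, 0.03], "angular": [0, 0, 0]},
  ],
)

```text
time: 7.25
tcp_pos: [0.5234, 0.2604, 0.1996]
tcp_rot: [[-0.142, 0.99, 0.001], [0.99, 0.142, -0.001], [-0.001, 0.001, -1.0]]
wrist_force: [0.6, -0.8, -0.5]
width: 0.0768
```

```bash
python3 - <<'E'
from h import *
K,T,_=cam('wrist'); s=sense(); print(s['tcp_pos'],s['joint_vel'],proj(K,T,[.5222,.2652,.082]))
save('wrist','w3',(130,100,390,295),3)
E
```

```text
[0.52337337 0.26042614 0.19964831] [ 0.34556557 -0.46285757  0.02693736 -0.34550057 -0.38536221 -0.12913277
 -0.16040343] (np.float64(250.13032022282408), np.float64(178.85773334866715))
```

View pics/w3.png

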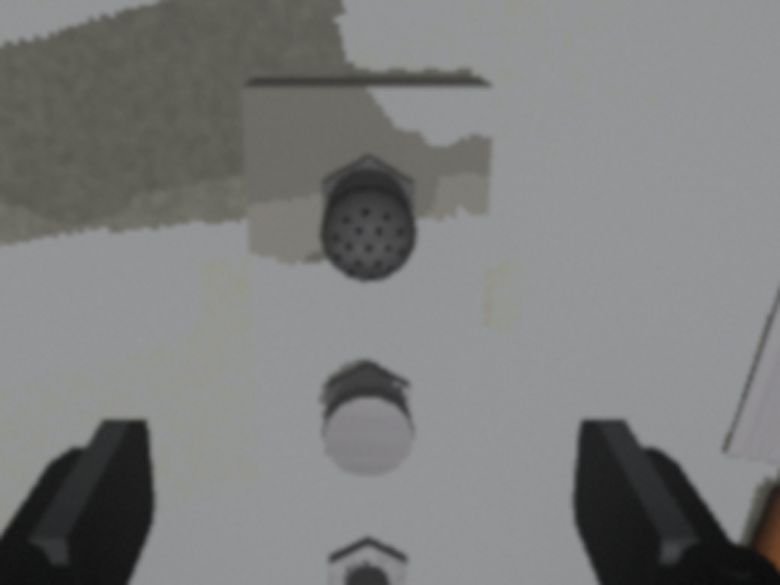

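Dome centre at (252.7,177.7); consistent within 3 mm with the first estimate. Descend around the grip.

Call:
arm_command(
  steps=[
    {"gripper": 0.2, "translation": [0.002, 0.0005, 0.02], "angular": [0, 0, 0]},
    {"gripper": 0.2, "translation": [0.005, 0.001, 0.05], "angular": [0, 0, 0]},
    {"gripper": 0.2, "translation": [0.005, 0.001, 0.085], "angular": [0, 0, 0]},
    {"gripper": 0.3, "translation": [0.005, 0.001, 0.115], "angular": [0, 0, 0]},
    {"gripper": 0.3, "translation": [0.005, 0.001, 0.138], "angular": [0, 0, 0]},
    {"gripper": 0.3, "translation": [0.005, 0.001, 0.15], "angular": [0, 0, 0]},
    {"gripper": 0.35, "translation": [0.005, 0.001, 0.15], "angular": [0, 0, 0]},
    {"gripper": 0.4, "translation": [0.005, 0.001, 0.15], "angular": [0, 0, 0]},
  ],
)

```text
time: 7.97
tcp_pos: [0.5235, 0.2678, 0.05]
tcp_rot: [[-0.144, 0.99, 0.001], [0.99, 0.144, 0.0], [-0.0, 0.001, -1.0]]
wrist_force: [-1.0, -0.1, 0.4]
width: 0.0514
```

Call:
arm_command(
  steps=[
    {"gripper": 0.45, "translation": [-0.0015, 0, 0.001], "angular": [0, 0, 0]},
    {"gripper": 0.5, "translation": [-0.0015, 0, 0.001], "angular": [0, 0, 0]},
    {"gripper": 0.55, "translation": [-0.0015, 0, 0.001], "angular": [0, 0, 0]},
    {"gripper": 0.6, "translation": [-0.0015, 0, 0.001], "angular": [0, 0, 0]},
    {"gripper": 0.65, "translation": [-0.0015, 0, 0.001], "angular": [0, 0, 0]},
    {"gripper": 0.7, "translation": [-0.0015, 0, 0.001], "angular": [0, 0, 0]},
    {"gripper": 0.8, "translation": [-0.0015, 0, 0.001], "angular": [0, 0, 0]},
    {"gripper": 0.9, "translation": [-0.0015, 0, 0.001], "angular": [0, 0, 0]},
    {"gripper": 0.9, "translation": [-0.0015, 0, 0.001], "angular": [0, 0, 0]},
  ],
)

```text
time: 8.72
tcp_pos: [0.5237, 0.2677, 0.0494]
tcp_rot: [[-0.146, 0.989, 0.002], [0.989, 0.146, 0.001], [0.001, 0.002, -1.0]]
wrist_force: [-0.6, -0.9, 5.5]
width: 0.0285
```

Call:
arm_command(
  steps=[
    {"gripper": 0.9, "translation": [0, 0, -0.004], "angular": [0, 0, 0]},
    {"gripper": 0.9, "translation": [0, 0, -0.012], "angular": [0, 0, 0]},
    {"gripper": 0.9, "translation": [0, 0, -0.025], "angular": [0, 0, 0]},
    {"gripper": 0.9, "translation": [0, 0, -0.045], "angular": [0, 0, 0]},
    {"gripper": 0.9, "translation": [0, 0, -0.07], "angular": [0, 0, 0]},
    {"gripper": 0.9, "translation": [0, 0, -0.095], "angular": [0, 0, 0]},
    {"gripper": 0.9, "translation": [0, 0, -0.12], "angular": [0, 0, 0]},
    {"gripper": 0.9, "translation": [0, 0, -0.135], "angular": [0, 0, 0]},
    {"gripper": 0.9, "translation": [0, 0, -0.14], "angular": [0, 0, 0]},
    {"gripper": 0.9, "translation": [0, 0, -0.14], "angular": [0, 0, 0]},
    {"gripper": 0.9, "translation": [0, 0, -0.14], "angular": [0, 0, 0]},
  ],
)

```text
time: 9.63
tcp_pos: [0.5218, 0.2669, 0.1878]
tcp_rot: [[-0.146, 0.989, -0.002], [0.989, 0.146, -0.001], [-0.0, -0.002, -1.0]]
wrist_force: [0.1, -0.4, -2.9]
width: 0.0288
```

Call:
arm_command(
  steps=[
    {"gripper": 0.9, "translation": [-0.01, 0, 0], "angular": [0, 0, 0]},
    {"gripper": 0.9, "translation": [-0.03, -0.001, 0], "angular": [0, 0, 0]},
    {"gripper": 0.9, "translation": [-0.06, -0.002, 0], "angular": [0, 0, 0]},
    {"gripper": 0.9, "translation": [-0.095, -0.004, 0], "angular": [0, 0, 0]},
    {"gripper": 0.9, "translation": [-0.13, -0.005, 0], "angular": [0, 0, 0]},
    {"gripper": 0.9, "translation": [-0.165, -0.0065, 0], "angular": [0, 0, 0]},
    {"gripper": 0.9, "translation": [-0.2, -0.008, 0], "angular": [0, 0, 0]},
    {"gripper": 0.9, "translation": [-0.235, -0.009, 0], "angular": [0, 0, 0]},
    {"gripper": 0.9, "translation": [-0.27, -0.0105, 0], "angular": [0, 0, 0]},
    {"gripper": 0.9, "translation": [-0.305, -0.012, 0], "angular": [0, 0, 0]},
    {"gripper": 0.9, "translation": [-0.34, -0.0133, 0], "angular": [0, 0, 0]},
    {"gripper": 0.9, "translation": [-0.37, -0.0145, 0], "angular": [0, 0, 0]},
    {"gripper": 0.9, "translation": [-0.395, -0.0155, 0], "angular": [0, 0, 0]},
    {"gripper": 0.9, "translation": [-0.412, -0.0162, 0], "angular": [0, 0, 0]},
    {"gripper": 0.9, "translation": [-0.421, -0.0165, 0], "angular": [0, 0, 0]},
    {"gripper": 0.9, "translation": [-0.421, -0.0165, 0], "angular": [0, 0, 0]},
    {"gripper": 0.9, "translation": [-0.421, -0.0165, 0], "angular": [0, 0, 0]},
    {"gripper": 0.9, "translation": [-0.421, -0.0165, 0], "angular": [0, 0, 0]},
    {"gripper": 0.9, "translation": [-0.421, -0.0165, 0], "angular": [0, 0, 0]},
  ],
)

```text
time: 11.22
tcp_pos: [0.5679, -0.1496, 0.1879]
tcp_rot: [[-0.149, 0.989, -0.001], [0.989, 0.149, 0.001], [0.001, -0.001, -1.0]]
wrist_force: [-0.6, 0.3, -1.8]
width: 0.0287
```

```bash
python3 - <<'E'
from h import *
s=sense(); print(s['tcp_pos'])
Ks,Ts,_=cam('side'); K,T,_=cam('wrist')
p=np.array(s['tcp_pos']); tip=p-[0,0,.0374]
print('tip side',proj(Ks,Ts,tip),'wrist',proj(K,T,tip)); m=[.567,-.152,.110]; print('mouth',proj(Ks,Ts,m),proj(K,T,m))
save('wrist','w4'); save('side','s4')
a=np.load('pics/w4.npy')[130:270,190:310,::-1]; b=np.load('pics/s4.npy')[110:180,260:320,::-1]
o=np.hstack([cv2.resize(a,(480,560),interpolation=2),cv2.resize(b,(320,373),interpolation=2).copy() if 0 else cv2.copyMakeBorder(cv2.resize(b,(320,373),interpolation=2),0,187,0,0,0)])
cv2.imwrite('pics/z4.png',cv2.convertScaleAbs(o,alpha=1.6))
E
```

```text
[ 0.56790839 -0.14958201  0.18785965]
tip side (np.float64(289.3740421721455), np.float64(140.72185842333403)) wrist (np.float64(250.70631804631725), np.float64(216.75657077447855))
mouth (np.float64(289.26461067007733), np.float64(153.55517368263804)) (np.float64(249.2604568602053), np.float64(200.0583522349656))
```

View pics/z4.png

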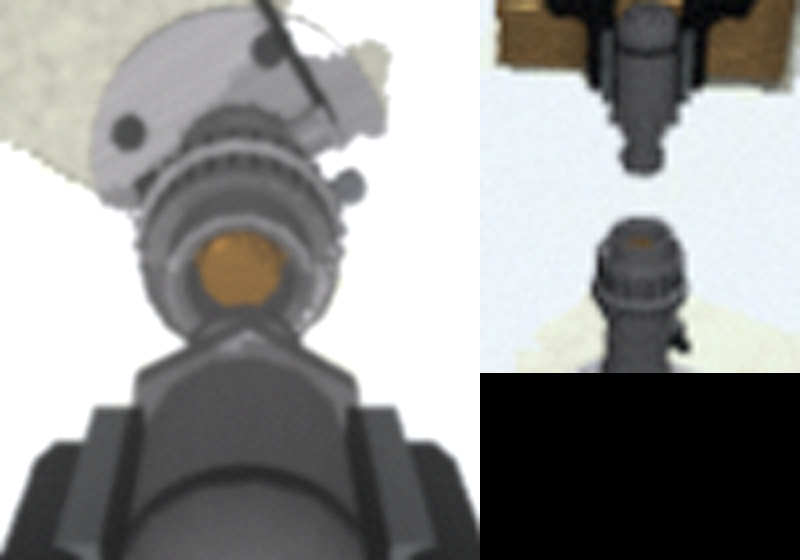

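```bash
python3 - <<'E'
from h import *
from scipy.optimize import brentq
np.set_printoptions(precision=4,suppress=True)
K,T,_=cam('wrist'); s=sense(); p=s['tcp_pos'];R=s['tcp_rot']; print(p)
f=lambda a,z: proj(K,T,[*(p+R@[a,0,0])[:2],z])[1]
zt=p[2]-.0374
print('hex offset', [brentq(lambda d:f(d+.0196,zt+h)-211.3,-.02,.02)*1e3 for h in(.034,.031,.028)])
for zm in(.107,.110,.113): print(zm,'valve',brentq(lambda d:f(d,zm-.009)-197,-.02,.03)*1e3,'ringtop',brentq(lambda d:f(d+.016,zm)-183.25,-.03,.03)*1e3)
E
```

```text
[ 0.568  -0.1501  0.1882]
hex offset [-1.3416413663923608, -2.585729907897656, -3.829818449403084]
0.107 valve -3.913258059236032 ringtop -4.367174187642769
0.11 valve -2.846026117898168 ringtop -3.4644055720641043
0.113 valve -1.7787941765603152 ringtop -2.5616369564855273
```

Call:
arm_command(
  steps=[
    {"gripper": 0.9, "translation": [0, -0.0012, 0.005], "angular": [0, 0, 0]},
    {"gripper": 0.9, "translation": [0, -0.0012, 0.013], "angular": [0, 0, 0]},
    {"gripper": 0.9, "translation": [0, -0.0012, 0.022], "angular": [0, 0, 0]},
    {"gripper": 0.9, "translation": [0, -0.0012, 0.029], "angular": [0, 0, 0]},
    {"gripper": 0.9, "translation": [0, -0.0012, 0.034], "angular": [0, 0, 0]},
    {"gripper": 0.9, "translation": [0, -0.0012, 0.034], "angular": [0, 0, 0]},
    {"gripper": 0.9, "translation": [0, -0.0012, 0.034], "angular": [0, 0, 0]},
  ],
)

```text
time: 11.9
tcp_pos: [0.5664, -0.1519, 0.1537]
tcp_rot: [[-0.146, 0.989, -0.001], [0.989, 0.146, 0.0], [0.0, -0.001, -1.0]]
wrist_force: [0.1, -0.1, -2.2]
width: 0.0286
```

```bash
python3 - <<'E'
from h import *
save('wrist','w5'); save('side','s5')
s=sense(); print(s['tcp_pos'],s['wrist_force'])
a=np.load('pics/w5.npy')[130:270,190:310,::-1]; b=np.load('pics/s5.npy')[120:170,270:310,::-1]
o=np.hstack([cv2.resize(a,(480,560),interpolation=2),cv2.copyMakeBorder(cv2.resize(b,(320,400),interpolation=2),0,160,0,0,0)])
cv2.imwrite('pics/z5.png',cv2.convertScaleAbs(o,alpha=1.6))
E
```

```text
[ 0.56692593 -0.15212961  0.15451488] [ 0.20329567 -0.01516393 -1.56408475]
```

View pics/z5.png

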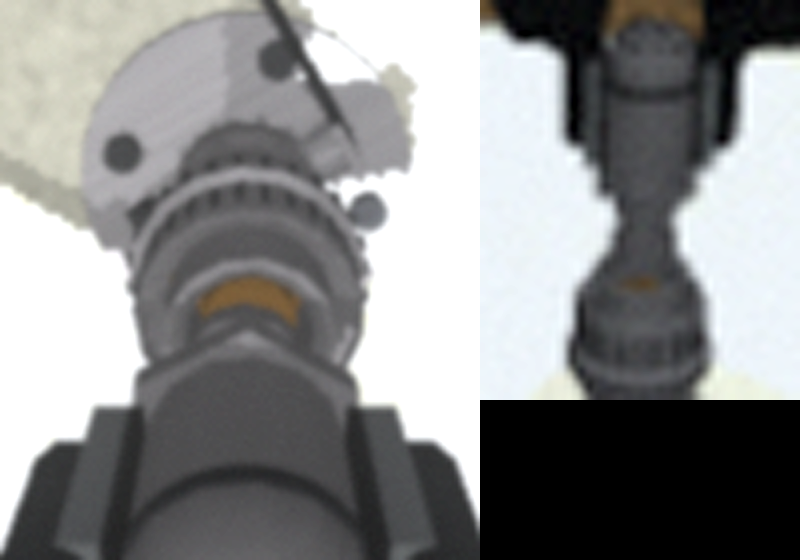

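```bash
python3 - <<'E'
from h import *
from scipy.optimize import brentq
K,T,_=cam('wrist'); s=sense(); p=s['tcp_pos'];R=s['tcp_rot']; print(p)
f=lambda a,z: proj(K,T,[*(p+R@[a,0,0])[:2],z])[1]
zt=p[2]-.0374
print('hex bottom',brentq(lambda d:f(d+.0196,zt+.028)-211.3,-.02,.02)*1e3)
for zm in(.107,.110,.113): print(zm,'ringtop',brentq(lambda d:f(d+.016,zm)-194.5,-.03,.03)*1e3,'valvetop',brentq(lambda d:f(d+.0115,zm-.009)-(130+276/4),-.03,.03)*1e3)
E
```

```text
[ 0.56692593 -0.15212961  0.15451488]
hex bottom -3.8339164822575365
0.107 ringtop -2.857804618701462 valvetop -5.135559376130411
0.11 ringtop -1.8171997333220629 valvetop -4.040238125019511
0.113 ringtop -0.7765948479432379 valvetop -2.9449168739090603
```

Head is above the mouth with about a 7 mm gap; the mouth ring sits ~1.5 mm further along +tool x and ~0.5 mm along +y. Correct, then descend in small steps watching force.

Call:
arm_command(
  steps=[
    {"gripper": 0.9, "translation": [0.0015, 0.0005, 0.001], "angular": [0, 0, 0]},
    {"gripper": 0.9, "translation": [0.0015, 0.0005, 0.003], "angular": [0, 0, 0]},
    {"gripper": 0.9, "translation": [0.0015, 0.0005, 0.005], "angular": [0, 0, 0]},
    {"gripper": 0.9, "translation": [0.0015, 0.0005, 0.007], "angular": [0, 0, 0]},
    {"gripper": 0.9, "translation": [0.0015, 0.0005, 0.008], "angular": [0, 0, 0]},
    {"gripper": 0.9, "translation": [0.0015, 0.0005, 0.008], "angular": [0, 0, 0]},
  ],
)

```text
time: 12.5
tcp_pos: [0.5667, -0.1503, 0.1459]
tcp_rot: [[-0.146, 0.989, -0.001], [0.989, 0.146, 0.0], [0.0, -0.001, -1.0]]
wrist_force: [0.5, 0.4, -2.2]
width: 0.0284
```

Call:
arm_command(
  steps=[
    {"gripper": 0.9, "translation": [0, 0, 0.001], "angular": [0, 0, 0]},
    {"gripper": 0.9, "translation": [0, 0, 0.002], "angular": [0, 0, 0]},
    {"gripper": 0.9, "translation": [0, 0, 0.003], "angular": [0, 0, 0]},
    {"gripper": 0.9, "translation": [0, 0, 0.003], "angular": [0, 0, 0]},
  ],
)

```text
time: 12.83
tcp_pos: [0.5668, -0.1503, 0.1431]
tcp_rot: [[-0.146, 0.989, -0.0], [0.989, 0.146, 0.0], [0.0, -0.0, -1.0]]
wrist_force: [-1.1, 1.4, -2.3]
width: 0.0286
```

Call:
arm_command(
  steps=[
    {"gripper": 0.9, "translation": [0, 0, 0.001], "angular": [0, 0, 0]},
    {"gripper": 0.9, "translation": [0, 0, 0.002], "angular": [0, 0, 0]},
    {"gripper": 0.9, "translation": [0, 0, 0.003], "angular": [0, 0, 0]},
    {"gripper": 0.9, "translation": [0, 0, 0.003], "angular": [0, 0, 0]},
  ],
)

```text
time: 13.17
tcp_pos: [0.5671, -0.1504, 0.1407]
tcp_rot: [[-0.146, 0.989, 0.0], [0.989, 0.146, 0.0], [0.0, 0.0, -1.0]]
wrist_force: [-0.8, -0.2, 0.6]
width: 0.0284
```

Call:
arm_command(
  steps=[
    {"gripper": 0.9, "translation": [0, 0, 0.0007], "angular": [0, 0, 0]},
    {"gripper": 0.9, "translation": [0, 0, 0.0014], "angular": [0, 0, 0]},
    {"gripper": 0.9, "translation": [0, 0, 0.002], "angular": [0, 0, 0]},
    {"gripper": 0.9, "translation": [0, 0, 0.002], "angular": [0, 0, 0]},
  ],
)

```text
time: 13.5
tcp_pos: [0.5671, -0.1504, 0.1393]
tcp_rot: [[-0.146, 0.989, 0.001], [0.989, 0.146, 0.001], [0.0, 0.001, -1.0]]
wrist_force: [-2.5, 0.9, 5.5]
width: 0.0289
```

Call:
arm_command(
  steps=[
    {"gripper": 0.9, "translation": [0, 0, 0.0007], "angular": [0, 0, 0]},
    {"gripper": 0.9, "translation": [0, 0, 0.0014], "angular": [0, 0, 0]},
    {"gripper": 0.9, "translation": [0, 0, 0.002], "angular": [0, 0, 0]},
    {"gripper": 0.9, "translation": [0, 0, 0.002], "angular": [0, 0, 0]},
  ],
)

```text
time: 13.83
tcp_pos: [0.5671, -0.1504, 0.1374]
tcp_rot: [[-0.146, 0.989, 0.001], [0.989, 0.146, 0.001], [0.001, 0.001, -1.0]]
wrist_force: [-1.6, 0.9, 4.9]
width: 0.0287
```

```bash
python3 - <<'E'
from h import *
s=sense(); print(s['tcp_pos'],s['wrist_force'],s['ft_torque'])
save('side','s6',(270,120,310,170),8)
E
```

```text
[ 0.56714381 -0.15040947  0.13736499] [-1.64465502  0.92211717  4.90901173] [0.24934099 0.5766038  0.04846631]
```

View pics/s6.png

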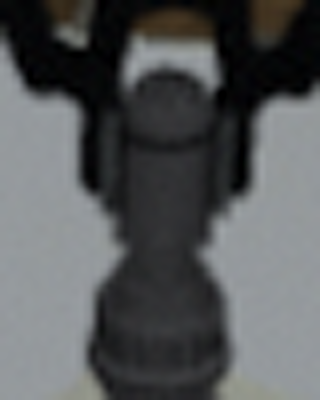

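The plug is in the bore, pressing the valve at a steady ~7 N.

Call:
arm_command(
  steps=[
    {"gripper": 0.9, "translation": [0, 0, 0.0007], "angular": [0, 0, 0]},
    {"gripper": 0.9, "translation": [0, 0, 0.0014], "angular": [0, 0, 0]},
    {"gripper": 0.9, "translation": [0, 0, 0.0021], "angular": [0, 0, 0]},
    {"gripper": 0.9, "translation": [0, 0, 0.0028], "angular": [0, 0, 0]},
    {"gripper": 0.9, "translation": [0, 0, 0.0035], "angular": [0, 0, 0]},
    {"gripper": 0.9, "translation": [0, 0, 0.004], "angular": [0, 0, 0]},
    {"gripper": 0.9, "translation": [0, 0, 0.004], "angular": [0, 0, 0]},
  ],
)

```text
time: 14.47
tcp_pos: [0.5672, -0.1504, 0.1338]
tcp_rot: [[-0.146, 0.989, 0.001], [0.989, 0.146, 0.001], [0.001, 0.001, -1.0]]
wrist_force: [-2.8, 1.6, 8.4]
width: 0.0284
```

Call:
arm_command(
  steps=[
    {"gripper": 0.9, "translation": [0, 0, 0.0007], "angular": [0, 0, 0]},
    {"gripper": 0.9, "translation": [0, 0, 0.0014], "angular": [0, 0, 0]},
    {"gripper": 0.9, "translation": [0, 0, 0.0021], "angular": [0, 0, 0]},
    {"gripper": 0.9, "translation": [0, 0, 0.0028], "angular": [0, 0, 0]},
    {"gripper": 0.9, "translation": [0, 0, 0.0035], "angular": [0, 0, 0]},
    {"gripper": 0.9, "translation": [0, 0, 0.004], "angular": [0, 0, 0]},
    {"gripper": 0.9, "translation": [0, 0, 0.004], "angular": [0, 0, 0]},
  ],
)

```text
time: 15.05
tcp_pos: [0.5673, -0.1505, 0.1302]
tcp_rot: [[-0.145, 0.989, 0.001], [0.989, 0.145, 0.001], [0.001, 0.001, -1.0]]
wrist_force: [-3.3, 1.1, 11.0]
width: 0.0283
```

Call:
arm_command(
  steps=[
    {"gripper": 0.9, "translation": [0, -0.0003, 0.0007], "angular": [0, 0, 0]},
    {"gripper": 0.9, "translation": [0, -0.0003, 0.0014], "angular": [0, 0, 0]},
    {"gripper": 0.9, "translation": [0, -0.0003, 0.0021], "angular": [0, 0, 0]},
    {"gripper": 0.9, "translation": [0, -0.0003, 0.0028], "angular": [0, 0, 0]},
    {"gripper": 0.9, "translation": [0, -0.0003, 0.0035], "angular": [0, 0, 0]},
    {"gripper": 0.9, "translation": [0, -0.0003, 0.0035], "angular": [0, 0, 0]},
  ],
)

```text
time: 15.55
tcp_pos: [0.5671, -0.1504, 0.1264]
tcp_rot: [[-0.146, 0.989, 0.001], [0.989, 0.146, 0.001], [0.001, 0.001, -1.0]]
wrist_force: [-2.8, 0.8, 8.0]
width: 0.0286
```

Call:
arm_command(
  steps=[
    {"gripper": 0.9, "translation": [0, -0.0003, 0.0006], "angular": [0, 0, 0]},
    {"gripper": 0.9, "translation": [0, -0.0003, 0.0012], "angular": [0, 0, 0]},
    {"gripper": 0.9, "translation": [0, -0.0003, 0.0018], "angular": [0, 0, 0]},
    {"gripper": 0.9, "translation": [0, -0.0003, 0.0024], "angular": [0, 0, 0]},
    {"gripper": 0.9, "translation": [0, -0.0003, 0.0024], "angular": [0, 0, 0]},
  ],
)

```text
time: 15.97
tcp_pos: [0.567, -0.1504, 0.1239]
tcp_rot: [[-0.146, 0.989, 0.002], [0.989, 0.146, 0.001], [0.001, 0.002, -1.0]]
wrist_force: [-2.6, 1.2, 8.2]
width: 0.0285
```

Call:
arm_command(
  steps=[
    {"gripper": 0.9, "translation": [0, -0.0002, 0.0005], "angular": [0, 0, 0]},
    {"gripper": 0.9, "translation": [0, -0.0002, 0.001], "angular": [0, 0, 0]},
    {"gripper": 0.9, "translation": [0, -0.0002, 0.0015], "angular": [0, 0, 0]},
    {"gripper": 0.9, "translation": [0, -0.0002, 0.0015], "angular": [0, 0, 0]},
  ],
)

```text
time: 16.3
tcp_pos: [0.567, -0.1504, 0.1225]
tcp_rot: [[-0.146, 0.989, 0.002], [0.989, 0.146, 0.001], [0.001, 0.002, -1.0]]
wrist_force: [-2.0, 0.9, 8.5]
width: 0.0287
```

Call:
arm_command(
  steps=[
    {"gripper": 0.9, "translation": [0, 0, 0.0005], "angular": [0, 0, 0]},
    {"gripper": 0.9, "translation": [0, 0, 0.001], "angular": [0, 0, 0]},
    {"gripper": 0.9, "translation": [0, 0, 0.001], "angular": [0, 0, 0]},
  ],
)

```text
time: 16.55
tcp_pos: [0.5671, -0.1505, 0.1222]
tcp_rot: [[-0.146, 0.989, 0.002], [0.989, 0.146, 0.001], [0.001, 0.002, -1.0]]
wrist_force: [-3.6, 2.2, 12.7]
width: 0.0284
```

Call:
arm_command(
  steps=[
    {"gripper": 0.9, "translation": [0, 0, 0.0003], "angular": [0, 0, 0]},
    {"gripper": 0.9, "translation": [0, 0, 0.0006], "angular": [0, 0, 0]},
    {"gripper": 0.9, "translation": [0, 0, 0.0006], "angular": [0, 0, 0]},
  ],
)

```text
time: 16.8
tcp_pos: [0.5671, -0.1505, 0.1222]
tcp_rot: [[-0.146, 0.989, 0.002], [0.989, 0.146, 0.002], [0.001, 0.002, -1.0]]
wrist_force: [-4.1, 2.7, 15.5]
width: 0.0286
```

```bash
python3 - <<'E'
from h import *
s=sense(); print(s['tcp_pos'],s['wrist_force'],s['ft_torque'])
save('side','s7')
a=np.load('pics/s6.npy')[120:170,270:310,::-1]; b=np.load('pics/s7.npy')[120:170,270:310,::-1]
cv2.imwrite('pics/z7.png',cv2.convertScaleAbs(cv2.resize(np.hstack([a,b]),(800,500),interpolation=2),alpha=2))
E
```

```text
[ 0.56712437 -0.15052223  0.12215845] [-4.10292034  2.68129515 15.5120994 ] [0.59357083 1.18857288 0.01085255]
```

View pics/z7.png

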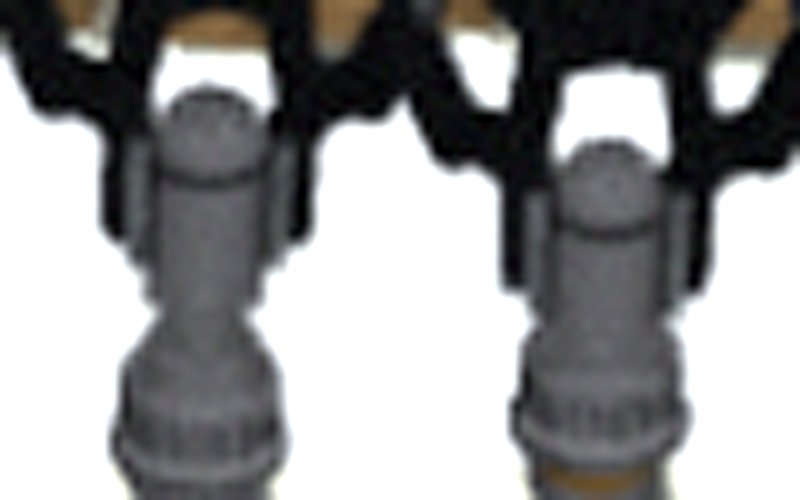

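The sleeve has sprung up (the lip is higher and the orange ring shows below it, as at the start). Relax, then open slowly.

Call:
arm_command(
  steps=[
    {"gripper": 0.9, "translation": [0, 0, -0.0005], "angular": [0, 0, 0]},
    {"gripper": 0.9, "translation": [0, 0, -0.001], "angular": [0, 0, 0]},
    {"gripper": 0.9, "translation": [0, 0, -0.002], "angular": [0, 0, 0]},
    {"gripper": 0.9, "translation": [0, 0, -0.003], "angular": [0, 0, 0]},
    {"gripper": 0.9, "translation": [0, 0, -0.0038], "angular": [0, 0, 0]},
    {"gripper": 0.9, "translation": [0, 0, -0.0038], "angular": [0, 0, 0]},
  ],
)

```text
time: 17.35
tcp_pos: [0.567, -0.1504, 0.1242]
tcp_rot: [[-0.146, 0.989, 0.002], [0.989, 0.146, 0.001], [0.0, 0.002, -1.0]]
wrist_force: [-1.1, 0.9, 6.8]
width: 0.0286
```

Call:
arm_command(
  steps=[
    {"gripper": 0.9, "translation": [0, 0, -0.0005], "angular": [0, 0, 0]},
    {"gripper": 0.9, "translation": [0, 0, -0.001], "angular": [0, 0, 0]},
    {"gripper": 0.9, "translation": [0, 0, -0.001], "angular": [0, 0, 0]},
  ],
)

```text
time: 17.6
tcp_pos: [0.5668, -0.1504, 0.1243]
tcp_rot: [[-0.146, 0.989, 0.001], [0.989, 0.146, -0.0], [-0.0, 0.001, -1.0]]
wrist_force: [0.9, 0.9, 2.8]
width: 0.0286
```

Locked: a further 1 mm of lift moved nothing and the force dropped. Release and retreat.

Call:
arm_command(
  steps=[
    {"gripper": 0.6, "translation": [0, 0, 0], "angular": [0, 0, 0]},
    {"gripper": 0.5, "translation": [0, 0, 0], "angular": [0, 0, 0]},
    {"gripper": 0.4, "translation": [0, 0, 0], "angular": [0, 0, 0]},
    {"gripper": 0.3, "translation": [0, 0, 0], "angular": [0, 0, 0]},
    {"gripper": 0.2, "translation": [0, 0, 0], "angular": [0, 0, 0]},
    {"gripper": 0.2, "translation": [0, 0, 0], "angular": [0, 0, 0]},
    {"gripper": 0.2, "translation": [0, 0, -0.01], "angular": [0, 0, 0]},
    {"gripper": 0.1, "translation": [0, 0, -0.03], "angular": [0, 0, 0]},
    {"gripper": 0.1, "translation": [0, 0, -0.055], "angular": [0, 0, 0]},
    {"gripper": 0.1, "translation": [0, 0, -0.08], "angular": [0, 0, 0]},
    {"gripper": 0.1, "translation": [0, 0, -0.1], "angular": [0, 0, 0]},
    {"gripper": 0.1, "translation": [0, 0, -0.11], "angular": [0, 0, 0]},
    {"gripper": 0.1, "translation": [0.03, 0, -0.11], "angular": [0, 0, 0]},
    {"gripper": 0.1, "translation": [0.06, 0, -0.11], "angular": [0, 0, 0]},
    {"gripper": 0.1, "translation": [0.09, 0, -0.11], "angular": [0, 0, 0]},
    {"gripper": 0.1, "translation": [0.11, 0, -0.11], "angular": [0, 0, 0]},
    {"gripper": 0.1, "translation": [0.12, 0, -0.11], "angular": [0, 0, 0]},
    {"gripper": 0.1, "translation": [0.12, 0, -0.11], "angular": [0, 0, 0]},
    {"gripper": 0.1, "translation": [0.12, 0, -0.11], "angular": [0, 0, 0]},
  ],
)

```text
time: 19.18
tcp_pos: [0.5486, -0.0326, 0.2341]
tcp_rot: [[-0.146, 0.989, 0.0], [0.989, 0.146, -0.001], [-0.001, -0.0, -1.0]]
wrist_force: [0.8, 0.4, -0.7]
width: 0.0772
```

```bash
python3 - <<'E'
from h import *
save('side','s8'); t=np.load('pics/s8.npy')[:,:,::-1]
z=cv2.resize(t[120:195,260:320],(480,600),interpolation=2); w=cv2.resize(t[140:340,150:320],(320,376),interpolation=2)
cv2.imwrite('pics/z8.png',cv2.convertScaleAbs(np.hstack([z,cv2.copyMakeBorder(w,0,224,0,0,0)]),alpha=1.8))
print(sense()['wrist_force'])
E
```

```text
[-0.33130983  0.6598623  -1.23367693]
```

View pics/z8.png

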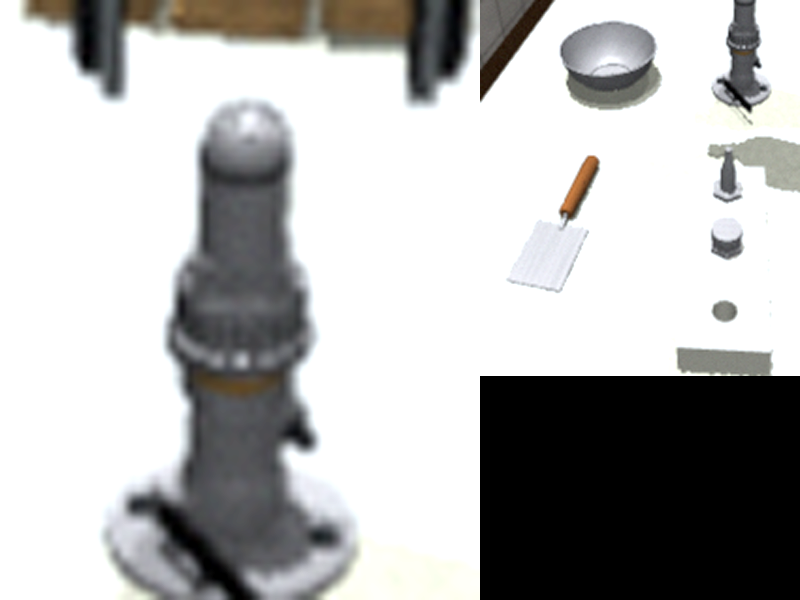

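The head sits upright in the coupler with the sleeve forward; the jet, blank, bowl and scraper are undisturbed.

```bash
python3 -c "from h import *; print(job_done())"
```

```text
the job is handed in; nothing more can be done
None
```

The domed rinse head is locked in the quick coupler. The job was handed in after about 19 s of the 61 s allowed.

- **Sleeve:** I gripped it and pulled it down about 10.5 mm to its end stop. Let go, it stayed back, and the next picture showed the coupler's body standing out and the valve risen.
- **Fitting the head:** I took the head from the rack and pressed it straight down in small steps. The highest wrist force I read was 15.5 N, or about 17–18 N of push once the head's weight is added, against the 55 N limit. The hexagon met the mouth and the sleeve sprung forward.
- **Lock check:** Eased off, the head rose about 2 mm. A further 1 mm of commanded lift moved it only about 0.1 mm, so the lock holds.
- **Last picture:** The gripper is clear, the head stands upright and the sleeve is forward. The jet, blank, bowl and scraper appear where they were.

No check failed. The cameras' position estimates disagreed by about 2 mm, so I corrected the alignment with the grip on the sleeve and close-up views before pressing in. A sideways force of up to about 5 N remained while pressing.

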